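# Point out the proud tube in the sample tray, then seat it

### The arm

A 7-joint arm with a two-finger parallel gripper is mounted at the origin on the work surface. World frame = base frame: x ahead of the robot, y to its left, z up, the work surface at z = 0. Lengths are in m, angles in rad, forces in N, time in s.
With the tool pointing down it reaches from about 0.35 to 0.9 m from the base axis. Payload 19.9 kg.
Tool frame: the origin (TCP) lies between the finger pads; the fingertips stand 19 mm ahead of it and the grasp point (between the pads) is the TCP; z points along the fingers, y is the line along which they close (so a half turn about z gives the same grasp; the last joint's range is limited). The gripper opens to 94 mm and grips with 3 to 60 N. Pads are 16 mm wide; open, the fingers measure 119 mm over their backs; the gripper's body (75 mm by 177 mm) begins 78 mm behind the grasp point.
Start: joints at [-1.345, 0.417, -0.01, 1.614, 0.005, 1.111, -0.053], TCP at [0.165, 0.603, 0.224] pointing down, gripper open.
Joint ranges: [-2.81, 2.81], [-0.39, 2.02], [-1.27, 1.25], [0.06, 2.57], [-1.19, 4.33], [0.19, 2], [-2.82, 2.82]. Speed limits (rad/s): [1.89, 1.89, 2.39, 2.39, 3.01, 3.01, 3.01].

### API

Orientations are given as a 3x3 rotation matrix whose columns are the frame's x, y, z axes.
In Python, from rig import robot gives the robot as it stands. Calls block until the motion is done:
- robot.move_ptp(position, orientation): joint-space move of the TCP to a pose.
- robot.move_linear(position, velocity=0.15, frame=None, threshold=None): straight line of the TCP; frame=None keeps the orientation; velocity is the mean speed in m/s. With threshold (N) it stops when the force on the tool has changed by that much, and returns True; else False.
- robot.goto_joints(angles): joint-space move.
- robot.gripper_to(opening): finger opening in m; the grip force is fixed at half the most; returns when the fingers have stopped.
- robot.pause(seconds).
- robot.ik(position, orientation): joint angles nearest the present ones, or None.
- robot.get_state(): the state.
- robot.grab_frame(name): name is "scene" or "top" or "wrist"; returns the picture (400x640x3 uint8, red, green, blue); there is no depth.
- robot.camera_info(name): a dict with "fx", "fy", "cx", "cy" (pixels), "dist" ([k1, k2, p1, p2, k3] as OpenCV has them; the pictures are not rectified), "rvec" (rotation vector, rad) and "tvec" (3), from world to camera coordinates, as OpenCV has them. Camera axes: x right, y down, z forward; pixel columns grow to the right and rows downward; lengths in m; the calibration is good to about 2 mm. A picture is of the moment at which its call begins: read the wrist's pose just before it. camera_info takes no time and is no camera call; for the wrist camera it gives the pose at the moment of the call.
A pose or a line that the arm cannot do raises robot.PlanningError and nothing moves.
- robot.sign_off(): hands the job in; it is judged then, once.
The state is a dict: "time": time; "qpos": joint angles; "joint_vel": joint speeds; "effort": joint torques, N m; "ee_pos": TCP position; "tool_rot": TCP orientation; "force": force on the tool from outside, world axes, zero at the start; "moment": the same for the moment, N m; "opening": finger opening in m; "grasp_force": force on a finger pad.
Only numpy, scipy, OpenCV 4.12 (cv2) and the standard library are available. Lean on these libraries where they do the work, as an engineer would, in place of code of your own. Each camera call takes 0.05 s, during which the arm holds its last target. There are 200 camera calls.

### The job

In the white foam tray one of the short blood tubes is not pushed home and stands proud of the other short tubes. Point it out to your colleague across the bench first: hold your fingertips about a finger's breadth above its cap, without touching, for two full seconds so that it can be noted down. Then press that tube gently straight down from above with the fingertips, without taking hold of it, until it is fully home, and take your fingers off it; touch no other tube and leave everything else on the bench where it is.

Things in the scene. Friction and masses are not known exactly. Their poses are not given: they have to be found in the camera images.
- tray: white foam tube tray, 120 x 216 x 42 mm, does not move when pressed; origin at the centre of its underside on the bench, x along its short side, y along its long side, z up. Blind holes 34 mm deep in a 4 x 8 grid at 24 mm pitch; six tubes stand in it, at least 48 mm apart, fitting snugly in their holes
- raised_cap (a point): centre of the flat top of the cap of the short tube that stands proud, z up. Cap 16.6 mm across, 20 mm tall. At the start the point is 108 to 114 mm above the bench (18 to 24 mm higher than the caps of the other short tubes); with the tube fully home it is 90 mm above the bench
- raised_tube: the same proud tube: glass tube 13 mm in diameter with dark contents, a paper label and a lilac cap, 82 mm overall. Origin at its foot, 82 mm below the cap top; z up. It only slides up and down in its hole: it stays where it is left, slides down under about 3 N, and then stops firmly at the bottom of the hole
- short_a: seated neighbour: same shape, size and colour as the raised tube (13 mm glass, 16.6 mm lilac cap), but fully home, so its cap top is 90 mm above the bench, 48 mm above the foam. Origin at the foot of the tube, 82 mm below the cap top; z up. Not to be touched
- short_b: seated neighbour: same shape, size and colour as the raised tube (13 mm glass, 16.6 mm lilac cap), but fully home, so its cap top is 90 mm above the bench, 48 mm above the foam. Origin at the foot of the tube, 82 mm below the cap top; z up. Not to be touched
- short_c: seated neighbour: same shape, size and colour as the raised tube (13 mm glass, 16.6 mm lilac cap), but fully home, so its cap top is 90 mm above the bench, 48 mm above the foam. Origin at the foot of the tube, 82 mm below the cap top; z up. Not to be touched
- short_d: seated neighbour: same shape, size and colour as the raised tube (13 mm glass, 16.6 mm lilac cap), but fully home, so its cap top is 90 mm above the bench, 48 mm above the foam. Origin at the foot of the tube, 82 mm below the cap top; z up. Not to be touched
- tall_tube: the one longer, thicker tube, 16 mm in diameter, 107 mm overall with its 19.6 mm lilac cap, in the wide-holed end row of the tray; it is fully home, and its cap top is properly 115 mm above the bench. Origin at its foot, z up. Not to be touched
- pot: loose white specimen pot with yellow lid, 66 mm across, 69 mm tall, standing beside one end of the tray; origin at the centre of its underside. Bystander
- dropper: loose amber dropper bottle, 32 mm across, 92 mm tall, standing beside the other end of the tray; origin at the centre of its underside. Bystander
- marker: loose grey marker pen with black cap, 142 mm long and 18 mm thick, lying behind the tray; origin under its middle, its length along y. Bystander
There are look-alikes about, which are no part of the job. Several things have the shape of the tray; the one meant has the colours described above.

How it is judged:
On the way, in this order (a step that is already met when the one before it is completed fails the run):
1. fingertips held just above the proud cap for 1.7 s, touching nothing, the tube still proud (grasp point within 15 mm of the cap's centre sideways, at most 55 mm above it) (horizontal distance between the grasp point and raised_cap below 0.015 m and z of the grasp point in the frame of raised_cap between 0.012 and 0.055 m and contact force between the fingers and anything else below 0.05 N and z of raised_cap in the frame of tray above 0.101 m), for 1.7 s.
2. the tube is pressed fully home (cap top within 2.5 mm of its home height) (z of raised_cap in the frame of tray below 0.0925 m), for 0.2 s.
At the end, for the whole second after the job is handed in: The proud tube is fully home, its cap top within 2.5 mm of 90 mm above the bench, released; the other five tubes are as they were (3 mm), and pot, dropper bottle and marker are where they were (15 mm) and not tipped (0.3 rad) (z of raised_cap in the frame of tray below 0.0925 m and distance of each of short_a, short_b, short_c, short_d, tall_tube from where it was at the start of the episode below 0.003 m and distance of each of pot, dropper, marker from where it was at the start of the episode below 0.015 m and angle between each of pot, dropper, marker's own z axis and vertical below 0.3 rad); the robot touches nothing.
It fails at once if the proud tube is drawn up out of its hole (more than 6 mm above its highest start) (z of raised_cap in the frame of tray above 0.12 m).
It fails at once if the fingers reach down round the cap to take hold of it, instead of staying above it (grasp point less than 5 mm above the cap top) (horizontal distance between the grasp point and raised_cap below 0.025 m and z of the grasp point in the frame of raised_cap below 0.005 m).
It fails at once if the tube is pressed with more than 40 N (contact force between the arm and raised_tube above 40 N).
It fails at once if another tube in the tray is touched (more than 1 N) (contact force between the arm and short_a above 1 N or contact force between the arm and short_b above 1 N or contact force between the arm and short_c above 1 N or contact force between the arm and short_d above 1 N or contact force between the arm and tall_tube above 1 N).
It fails at once if pot, dropper bottle or marker is shoved (more than 15 mm) or lifted (distance of any of pot, dropper, marker from where it was at the start of the episode above 0.015 m).
It also fails if it takes over 38 s, if anything falls off the work surface, if the arm or the gripper's body presses on something with over 40 N, if the wrist force passes 120 N, or if a joint passes its speed limit or range.

## Working session

There is one attempt and no reset: what is moved stays moved. The work goes in short steps, each a Python script; the robot and the scene stay as the last script left them, time stands still between calls to the robot, and variables do not carry over. Pictures are saved under pics/ and viewed, at most 10 in all, crops included, and the job is handed in when it is done.

```bash
mkdir -p pics; ls
python3 - <<'E'
from rig import robot
import cv2,numpy as np
for n in("scene","top"):
    im=robot.grab_frame(n); cv2.imwrite(f"pics/{n}0.png",im[:,:,::-1]); c=robot.camera_info(n)
    R=cv2.Rodrigues(np.array(c["rvec"]))[0]; print(n,c["fx"],c["dist"],-R.T@np.array(c["tvec"]).ravel(),R.round(2).tolist())
print(robot.get_state()["time"])
E
```

```text
pics
scene 362.70020795112674 [-0.0205407  0.         0.         0.         0.       ] [ 0.94107553 -0.03535035  0.69317107] [[0.24, 0.97, 0.0], [0.83, -0.2, -0.53], [-0.51, 0.13, -0.85]]
top 436.3981906662408 [-0.02741988  0.          0.          0.          0.        ] [0.40582763 0.05353488 1.03576132] [[-0.01, -1.0, -0.01], [-0.98, 0.01, -0.18], [0.18, 0.01, -0.98]]
0.1
```

View pics/top0.png

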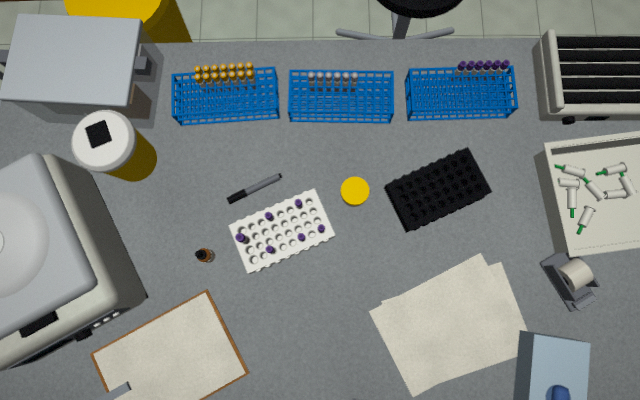

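View pics/scene0.png

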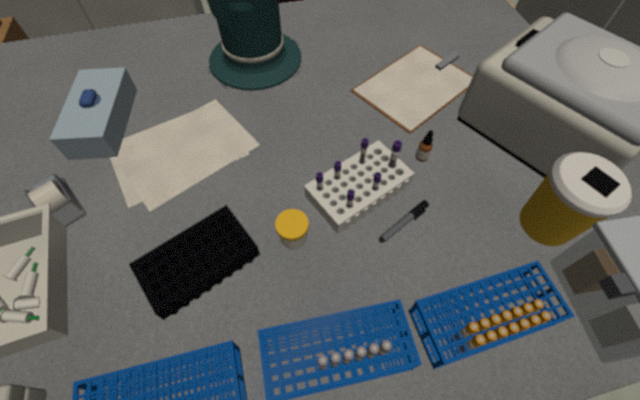

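The white tray is at about (282,230) in top and (360,183) in scene. There are lilac caps at six places in each view. I'll now segment the caps and triangulate them.

```bash
cat > h.py <<'E'
import cv2,numpy as np
def cam(c):
    K=np.array([[c["fx"],0,c["cx"]],[0,c["fy"],c["cy"]],[0,0,1.]])
    return K,np.array(c["dist"],float),np.array(c["rvec"],float).reshape(3,1),np.array(c["tvec"],float).reshape(3,1)
def ray(c,p):
    K,d,r,t=cam(c);u=cv2.undistortPoints(np.array(p,float).reshape(-1,1,2),K,d)[:,0]
    R=cv2.Rodrigues(r)[0]; return (-R.T@t).ravel(), np.c_[u,np.ones(len(u))]@R
def plane(c,p,z):
    o,v=ray(c,p); return o+v*((z-o[2])/v[:,2])[:,None]
def proj(c,X):
    K,d,r,t=cam(c); return cv2.projectPoints(np.array(X,float).reshape(-1,1,3),r,t,K,d)[0][:,0]
def tri(c1,p1,c2,p2):
    o1,v1=ray(c1,p1);o2,v2=ray(c2,p2);v1,v2=v1[0],v2[0]
    s=np.linalg.lstsq(np.c_[v1,-v2],o2-o1,rcond=None)[0]
    a,b=o1+s[0]*v1,o2+s[1]*v2; return (a+b)/2,np.linalg.norm(a-b)
def caps(im,box,amin=8):
    x0,y0,x1,y1=box; h=cv2.cvtColor(im,cv2.COLOR_RGB2HSV)
    m=cv2.inRange(h,(118,60,25),(165,255,255)); k=np.zeros_like(m);k[y0:y1,x0:x1]=m[y0:y1,x0:x1]
    n,_,s,c=cv2.connectedComponentsWithStats(k)
    return [(c[i].round(1),s[i].tolist()) for i in range(1,n) if s[i][4]>=amin]
E
python3 - <<'E'
from rig import robot
from h import *
from itertools import product
ct,cs=robot.camera_info("top"),robot.camera_info("scene")
t=cv2.imread("pics/top0.png")[:,:,::-1].copy();s=cv2.imread("pics/scene0.png")[:,:,::-1].copy()
A=caps(t,(225,185,340,275));B=caps(s,(300,130,420,225))
for a in A:print("T",a)
for b in B:print("S",b)
for a,b in product(A,B):
    X,e=tri(ct,a[0],cs,b[0])
    if e<.012 and .05<X[2]<.14: print(a[0],b[0],X.round(4),round(e,4))
w=cv2.inRange(t[180:280,220:345],(170,170,160),(255,255,255))
c=max(cv2.findContours(w,0,2)[0],key=cv2.contourArea);r=cv2.minAreaRect(c);P=cv2.boxPoints(r)+[220,180]
print(P,plane(ct,P,.042).round(3))
a=cv2.resize(t[180:280,220:345],None,fx=6,fy=6,interpolation=2)[:, :400*2];b=cv2.resize(s[125:230,300:420],None,fx=5,fy=5,interpolation=2)
cv2.imwrite("pics/ct.png",a[:,:,::-1]);cv2.imwrite("pics/cs.png",b[:,:,::-1])
E
```

```text
T (array([298. , 202.7]), [295, 199, 7, 8, 42])
T (array([268.3, 215.5]), [265, 212, 7, 8, 43])
T (array([320.8, 227.9]), [318, 225, 7, 7, 36])
T (array([239.9, 237.1]), [236, 233, 9, 9, 65])
T (array([300.9, 236.6]), [298, 233, 7, 8, 40])
T (array([269.4, 249. ]), [266, 246, 8, 7, 43])
S (array([364.4, 142.5]), [362, 138, 6, 10, 50])
S (array([396.7, 145.4]), [393, 141, 9, 10, 69])
S (array([337.1, 165.4]), [335, 161, 6, 10, 48])
S (array([319.1, 176.6]), [317, 172, 6, 10, 46])
S (array([377.1, 177. ]), [375, 173, 6, 9, 44])
S (array([350.2, 194.5]), [348, 190, 6, 10, 47])
[298.  202.7] [350.2 194.5] [0.5726 0.1201 0.0755] 0.0025
[268.3 215.5] [377.1 177. ] [0.5444 0.1865 0.0759] 0.0032
[320.8 227.9] [319.1 176.6] [0.5154 0.0695 0.0766] 0.0024
[239.9 237.1] [396.7 145.4] [0.4943 0.2431 0.1035] 0.0031
[300.9 236.6] [337.1 165.4] [0.4966 0.1134 0.0771] 0.0025
[269.4 249. ] [364.4 142.5] [0.4685 0.1798 0.101 ] 0.0035
[[225.93432617 224.66889954]
 [313.7694397  186.02144241]
 [335.8874054  236.28953552]
 [248.05229187 274.93699646]] [[0.528 0.287 0.042]
 [0.617 0.085 0.042]
 [0.5   0.035 0.042]
 [0.414 0.233 0.042]]
```

View pics/cs.png

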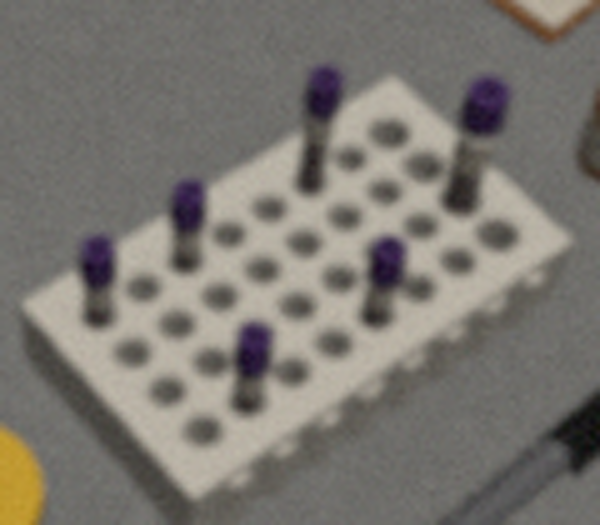

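Candidates: the two high caps, scene (364,143)/top (269,249) and scene (397,145)/top (240,237). The first has the small cap, stands in a normal row and sits 25 mm above the other short tubes, so it is the proud tube. The second has a cap about 9 px wide and is in the wide-holed end row, so it is the tall tube. The scene crop confirms this: proud tube at crop (323,95), tall at (487,105). The four seated short tubes fit z≈0.076.

Next I'll check the centrifuge's height near the arm's path, then move.

Run:
```python
from rig import robot
from h import *
ct,cs=robot.camera_info("top"),robot.camera_info("scene")
print("latch",tri(ct,(40,322),cs,(527,37)))
print("jar lid",tri(ct,(103,139),cs,(592,182)))
print("TCP in top/scene",proj(ct,[.165,.603,.224]),proj(cs,[.165,.603,.224]))
print("centrifuge foot",plane(ct,[[145,296]],0.0),plane(cs,[[460,117]],0.))
# grid fit of tray using six caps: bias common to all absorbed by rigid fit
row=np.array([[.4685,.1798],[.4966,.1134],[.5154,.0695]])
d=row[2]-row[0];print(np.linalg.norm(d),np.linalg.norm(row[1]-row[0]),np.degrees(np.arctan2(-d[0],-d[1])))
# cap top in top view: assume 111 mm, centroid plane
print(plane(ct,[[269.4,249]],.107))
im=robot.grab_frame("wrist");cv2.imwrite("pics/w0.png",im[:,:,::-1])
a=np.radians(-22.5) 
for yaw in (a,a+np.pi/2,a-np.pi/2,a+np.pi):
    c,s=np.cos(yaw),np.sin(yaw);R=np.array([[c,s,0],[s,-c,0],[0,0,-1.]])
    print(yaw,[None if q is None else np.round(q,2) for q in [robot.ik([.468,.18,z],R) for z in(.25,.11)]])
print(robot.get_state()["tool_rot"])
```

```text
latch (array([0.32617993, 0.60615468, 0.19197498]), np.float64(0.003814883834722661))
jar lid (array([0.70057127, 0.53112323, 0.15993661]), np.float64(0.005224817528756229))
TCP in top/scene [[ 20.63347401 416.29342206]] [[496.03630473 -13.36916554]]
centrifuge foot [[0.3668603  0.48256567 0.        ]] [[0.36334604 0.49090601 0.        ]]
0.11985699812693454 0.07210110956150395 -23.03539088189847
[[0.4676547  0.17727415 0.107     ]]
-0.39269908169872414 [array([-1.34,  0.29,  1.09,  1.91, -0.29,  1.11, -2.1 ]), array([-1.27,  0.6 ,  1.09,  2.04, -0.68,  0.92, -1.77])]
1.1780972450961724 [array([-0.92,  0.19,  0.56,  1.9 , -0.11,  1.09, -0.71]), array([-0.89,  0.39,  0.55,  2.03, -0.29,  0.79, -0.56])]
-1.9634954084936207 [array([-0.56,  0.17,  0.15,  1.89, -0.03,  1.08,  2.35]), array([-0.45,  0.35,  0.03,  2.02, -0.02,  0.77,  2.33])]
2.748893571891069 [array([-0.74,  0.17,  0.35,  1.9 , -0.07,  1.08,  0.82]), array([-0.7 ,  0.36,  0.32,  2.03, -0.16,  0.78,  0.9 ])]
[[-9.64625931e-01  2.63622417e-01 -1.84210476e-04]
 [ 2.63622473e-01  9.64625486e-01 -9.29496964e-04]
 [-6.73421162e-05 -9.45178896e-04 -9.99999551e-01]]
```

View pics/w0.png

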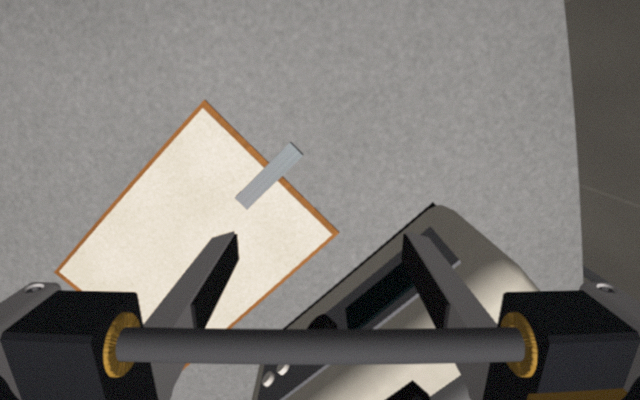

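The wrist view shows the clipboard at (200,220) and the centrifuge edge at lower right (430,210), close beside the right finger. So I'll rise first, then go across with the fingers closed and look from above the tray.

Run:
```python
from rig import robot
from h import *
robot.move_linear([.165,.603,.36],velocity=.25)
robot.gripper_to(0.0)
yaw=np.radians(157);c,s=np.cos(yaw),np.sin(yaw);R=np.array([[c,s,0],[s,-c,0],[0,0,-1.]])
robot.move_ptp([.467,.179,.26],R)
ci=robot.camera_info("wrist");im=robot.grab_frame("wrist");cv2.imwrite("pics/w1.png",im[:,:,::-1])
st=robot.get_state();print(st["time"],st["ee_pos"],st["opening"],st["force"])
import json;json.dump({k:np.array(v).tolist() for k,v in ci.items()},open("w1.json","w"))
for a in caps(im,(0,0,640,400),60):print(a)
print(proj(ci,[[.468,.179,z] for z in(.09,.101,.111,.042)]).round(0).tolist())
```

```text
4.225 [0.46688706 0.17996733 0.26006762] 0.0003388958240366132 [-0.80331554  0.74404938  0.18970024]
(array([320.9, 190.8]), [313, 181, 17, 20, 235])
(array([392. , 190.3]), [381, 180, 22, 22, 344])
(array([274.2, 232.3]), [266, 223, 16, 19, 216])
(array([353.4, 245.4]), [347, 236, 14, 19, 207])
(array([245.1, 261.6]), [238, 252, 15, 20, 221])
[[320.0, 185.0], [320.0, 187.0], [320.0, 190.0], [320.0, 174.0]]
```

View pics/w1.png

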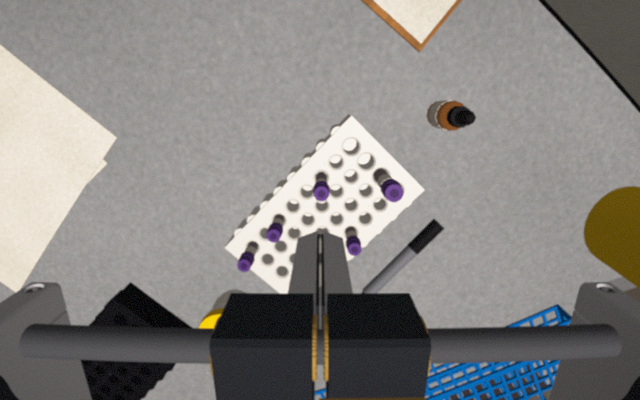

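The wrist view shows the proud cap at (321,191), the tall cap at (392,190) and seated short caps at (274,232), (245,262) and (353,245). This agrees with the prediction. The bottom of the blob is the top face, so I'll take its centre at about (321,193).

Run:
```python
from rig import robot
from h import *
import json
ci=json.load(open("w1.json"));ct=robot.camera_info("top")
print(plane(ci,[[321,193]],.112),plane(ct,[[269.4,248.6]],.112),tri(ci,(321,193),ct,(269.4,248.6)))
p=(plane(ci,[[321,193]],.112)[0]+plane(ct,[[269.4,248.6]],.112)[0])/2
p=p[:2];print("target",p)
assert np.linalg.norm(p-[.468,.179])<.008
# tips 19 mm ahead of the TCP: TCP 0.150 -> tips 0.131, 17-23 mm above the cap
robot.move_linear([*p,.150],velocity=.08)
robot.pause(2.3)
st=robot.get_state();print(st["time"],st["ee_pos"],st["force"])
for n in("scene",):
    im=robot.grab_frame(n);cv2.imwrite("pics/s1.png",cv2.resize(im[105:225,300:420],None,fx=5,fy=5,interpolation=2)[:,:,::-1])
```

```text
[[0.4708792  0.17899411 0.112     ]] [[0.46816358 0.17661978 0.112     ]] (array([0.46961541, 0.17784608, 0.11127728]), np.float64(0.0035702481437311986))
target [0.46952139 0.17780695]
8.05 [0.46952752 0.17779353 0.15001313] [ 0.55962868 -0.94801501 -0.01993295]
```

View pics/s1.png

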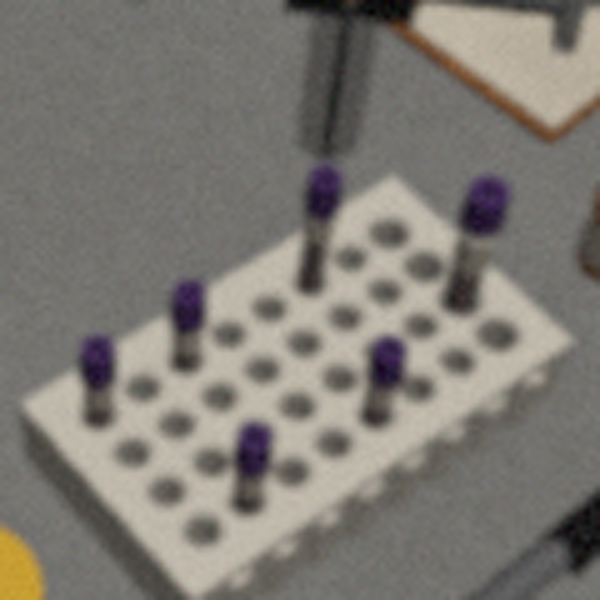

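The fingertips, crop (328,150), hang just over the proud cap, crop (323,180), without contact, and the hold is done. Now I'll press slowly with a force stop.

Run:
```python
from rig import robot
from h import *
p=robot.get_state()["ee_pos"][:2]
r=robot.move_linear([*p,.106],velocity=.015,threshold=12)
st=robot.get_state();print(r,st["time"],st["ee_pos"],st["force"])
robot.pause(.5);st=robot.get_state();print(st["ee_pos"],st["force"])
if st["ee_pos"][2]<.1115:
    robot.move_linear([*p,.20],velocity=.08)
    im=robot.grab_frame("scene");cv2.imwrite("pics/s2.png",cv2.resize(im[105:225,300:420],None,fx=5,fy=5,interpolation=2)[:,:,::-1])
    for b in caps(im,(300,130,420,225)):print(b)
    print(robot.get_state()["time"],robot.get_state()["force"])
```

```text
True 10.5083 [0.46976859 0.17790546 0.10916626] [-1.92601861 -0.63624197 10.44609851]
[0.46974865 0.17792534 0.10919   ] [-1.00402629 -1.35086952  9.69634216]
(array([396.8, 145.5]), [393, 140, 9, 12, 73])
(array([363. , 149.7]), [361, 145, 5, 10, 42])
(array([337.1, 165.4]), [335, 161, 5, 10, 45])
(array([319.1, 176.5]), [317, 172, 5, 10, 44])
(array([377. , 177.1]), [375, 173, 5, 9, 42])
(array([350.2, 194.5]), [348, 190, 6, 10, 45])
12.35 [-0.03564004 -0.45423497 -0.13209638]
```

```bash
ls pics
```

```text
cs.png
ct.png
s1.png
s2.png
scene0.png
top0.png
w0.png
w1.png
```

The stop came at fingertip height 0.0902 m, which is the home height. The pressed cap at (363,150) now lies in line with its seated row neighbours at (337,165) and (319,176). No other cap moved, and the tool force is back near zero.

```bash
python3 -c "
from rig import robot
print(robot.sign_off())"
```

```text
the job is handed in; nothing more can be done
None
```

The proud tube was pointed out for just over two seconds and pressed fully home. The fingers are clear, the other tubes' caps show no movement, and the job is handed in; the pot, dropper and marker were not re-measured.

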